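# Slip the pipette case past the post into its storage bay

### The arm

A 6-joint arm with a two-finger parallel gripper is mounted at the origin on the work surface. World frame = base frame: x ahead of the robot, y to its left, z up, the work surface at z = 0. Lengths are in m, angles in rad, forces in N, time in s.
With the tool pointing down it reaches from about 0.225 to 0.875 m from the base axis. Payload 3.4 kg.
Tool frame: the origin (TCP) lies between the finger pads; the fingertips stand 11 mm ahead of it and the grasp point (between the pads) lies 8 mm behind it; z points along the fingers, y is the direction in which the jaws open and shut (so a half turn about z gives the same grasp; the last joint's range is limited). The gripper opens to 85 mm and grips with 20 to 120 N. Pads are 22 mm wide; open, the fingers measure 114 mm over their backs; the gripper's body (76 mm by 85 mm) begins 54 mm behind the grasp point. The pads swing forward as they close: fully open they stand 13 mm farther back than shut.
Start: joints at [-1.35, 0.276, 1.505, -0, 1.361, -0.121], TCP at [0.193, -0.542, 0.242] pointing down, gripper open.
Joint ranges: [-2.89, 2.89], [-0.75, 2.08], [0.22, 2.7], [-1.18, 4.32], [0.11, 2.71], [-2.7, 2.7]. Speed limits (rad/s): [2.57, 2.57, 3.14, 3.14, 3.14, 3.14].

### API

Orientations are given as a unit quaternion [w, x, y, z].
In Python, from rig import manip gives the robot as it stands. The module is installed in compiled form; this text tells all that it offers.
- The arm moves only by the tool move_arm, never from a script. Its argument "series" is a list that holds one entry, the list of rows, each a list of 7 numbers: the shift along the world's x, y, z in m, then the turn, a rotation vector about the world's x, y, z in rad, then the finger opening in m, from 0 to 0.0854. A call has 1 to 20 rows; each row shifts and turns the commanded pose from where the row before left it; what a row does not reach is not made up. A row lasts 1/12 s, in which the tool goes at most 41.7 mm and 7.16 degrees, less where a joint would pass 70% of its speed; a pose out of reach is approached as far as the arm can. A call with a gripper value outside its range is refused whole. The fingers move at their own pace and stop on an object; "newtons" is the grip in N (left out, the last holds). Time passes only in rows, so rows that do not move let the fingers close. It gives the time, the measured TCP pose, the force and the opening at its end, in the units of the state.
- manip.get_state(): the state, without advancing time (a new reading comes with each control period).
- manip.get_image(name): name is "side" or "top" or "wrist"; returns a dict with "color" (420x560x3 uint8, red, green, blue), "fx", "fy", "cx", "cy" (pixels), "R" (3x3) and "t" (3): a world point X has camera coordinates R X + t; the wrist camera has in their place "tool_from_camera" (4x4, takes a point from camera to tool coordinates, whose origin is the TCP and whose axes are the flange's). Camera axes: x right, y down, z forward; pixel columns grow to the right and rows downward; lengths in m; the calibration is good to about 2 mm. A picture is of the moment at which its call begins: read the wrist's pose just before it. There is no depth.
- manip.sign_off(): hands the job in, once; it reports no verdict.
The state is a dict: "clock": time; "qpos": joint angles; "qd": joint speeds; "effort": joint torques, N m; "position": TCP position; "ee_rot": TCP orientation; "contact_force": force on the tool from outside, world axes, zero at the start; "moment": the same for the moment, N m; "width": finger opening in m.
Only numpy, scipy, OpenCV 4.12 (cv2) and the standard library are available. Lean on these libraries where they do the work, as an engineer would, in place of code of your own. Each camera call takes 0.05 s, during which the arm holds its last target.

### The job

Push the long wooden pipette case along the counter into the open storage bay: angle it so that one end slips in behind the steel post at the mouth, then push the other end in, until the case lies with its whole long side home against the bay's back wall. Only push it from outside with the fingers, never take it between them or lift it off the counter, and leave the two bottles and the jar where they stand.

Things in the scene. Friction and masses are not known exactly. Their poses are not given: they have to be found in the camera images.
- case: closed brown wooden case, a plain bar 240 mm long, 34 mm wide, 34 mm high, 0.2 to 0.45 kg, loose on the counter in front of the bay. Origin at the centre of its underside; its y axis runs along its length, x across its width (at the start x points roughly into the bay), z up.
- case_left_end (a point): centre of the case's +y end face, 120 mm along its y axis from its centre and 17 mm above its underside; axes as the case's
- case_right_end (a point): centre of the case's -y end face, 120 mm along its -y axis from its centre and 17 mm above its underside; axes as the case's
- bay: fixed bay on the counter, white walls with blue top edges, 45 mm high, 12 mm thick: two sides and a back, open at top and mouth; the counter is its floor. Origin at the middle of the mouth, counter height; x into the bay, y along the mouth to the left, z up. Inside 300 mm wide (side walls at y = -150 and +150 mm), 85 mm deep (back wall's inner face at x = 85 mm; side walls begin at x = 0).
- post: fixed upright steel post, 16 mm in diameter, 60 mm high, in the bay's mouth (bay x = 0) at bay y = +78 or -78 mm, differing from start to start; a flush black plug marks the other place and is no obstacle. The gap from the post to the far side wall is 220 mm, too short for the case to go straight in. Origin at its foot, on its axis.
- white_bottle: bystander: white bottle with a blue cap, 58 mm in diameter, 115 mm high, beside the bay. Origin at the centre of its underside, z up.
- amber_bottle: bystander: amber bottle with a black cap, 54 mm in diameter, 120 mm high, beside the bay on the other side. Origin at the centre of its underside, z up.
- black_jar: bystander: grey jar with a black cap, 52 mm in diameter, 75 mm high, behind the bay. Origin at the centre of its underside, z up.
Not all that is in view belongs to the job. There is more than one size of the case; the one meant has the size given above.

How it is judged:
At the end, for the whole second after the job is handed in: the case lies flat and at rest on the counter, wholly inside the bay behind the post, both its ends within 10 mm of touching the back wall (centres of its end faces 58 to 75 mm in from the mouth) (x of case_left_end in the frame of bay between 0.058 and 0.075 m and x of case_right_end in the frame of bay between 0.058 and 0.075 m and y of case_left_end in the frame of bay between -0.152 and 0.152 m and y of case_right_end in the frame of bay between -0.152 and 0.152 m and angle between case's own z axis and vertical below 0.08 rad and height (world z) of case below 0.005 m and linear speed of case below 0.01 m/s).
It fails at once if the case was taken between the fingers (x of the grasp point in the frame of case between -0.014 and 0.014 m and y of the grasp point in the frame of case between -0.116 and 0.116 m and z of the grasp point in the frame of case below 0.034 m and contact force between the fingers and case above 1 N).
It fails at once if the case was lifted off the counter or tipped (height (world z) of case above 0.012 m or height (world z) of any of case_left_end, case_right_end above 0.032 m or angle between case's own z axis and vertical above 0.2 rad).
It fails at once if a bottle or the jar was moved by more than 15 mm or tipped (distance of any of white_bottle, amber_bottle, black_jar from where it was at the start of the episode above 0.015 m or angle between any of white_bottle, amber_bottle, black_jar's own z axis and vertical above 0.25 rad).
It also fails if it takes over 72 s, if anything falls off the work surface, if the arm or the gripper's body presses on something with over 40 N, if the wrist force passes 120 N, or if a joint passes its speed limit or range.

## Working session

There is one attempt and no reset: what is moved stays moved. The work goes in short steps, Python scripts to look and compute and a tool call to move; the robot and the scene stay as the last step left them, time stands still between calls to the robot, and variables do not carry over. Pictures are saved under pics/ and viewed, and the job is handed in when it is done.

Besides the shell and the picture viewer there is one more tool, called after "Call:" as name(argument=value, ...) on one line, values as JSON. move_arm: Moves the arm, as the interface text tells. Its arguments: {"type":"object","properties":{"series":{"type":"array"},"newtons":{"type":"number"}},"required":["series"]}

```bash
mkdir -p pics; cat > h.py <<'E'
import numpy as np, cv2
from rig import manip
def snap(name,f):
    im=manip.get_image(name); cv2.imwrite('pics/'+f,cv2.cvtColor(im['color'],cv2.COLOR_RGB2BGR)); return im
def ray(im,u,v):
    R=np.array(im['R']);t=np.array(im['t'])
    d=R.T@np.array([(u-im['cx'])/im['fx'],(v-im['cy'])/im['fy'],1]); return -R.T@t,d
def onz(im,u,v,z):
    c,d=ray(im,u,v); return c+d*(z-c[2])/d[2]
def proj(im,X):
    p=np.array(im['R'])@np.array(X)+np.array(im['t']); return im['fx']*p[0]/p[2]+im['cx'],im['fy']*p[1]/p[2]+im['cy']
E
python3 - <<'E'
from h import *
import pickle
d={}
for n in ('top','side'):
    d[n]=snap(n,n+'0.png'); print(n,d[n]['fx'],d[n]['cx'],d[n]['cy'],np.round(d[n]['R'],3).tolist(),d[n]['t'])
pickle.dump(d,open('d0.pkl','wb'))
s=manip.get_state(); print(s)
E
```

```text
top 379.83481916243386 284.6919162566395 215.4587945583835 [[-0.022, -0.999, -0.039], [-0.983, 0.029, -0.181], [0.182, 0.034, -0.983]] [0.03780477 0.54070966 0.8043212 ]
side 398.7952769508477 275.5500012208029 214.66770177578059 [[0.998, -0.066, 0.017], [-0.04, -0.762, -0.646], [0.055, 0.644, -0.763]] [-0.5468656   0.05593287  0.7401364 ]
{'clock': 0.1, 'qpos': array([-1.35003495e+00,  2.76520340e-01,  1.50600334e+00,  8.90696599e-07,
        1.36070625e+00, -1.20985106e-01]), 'qd': array([-3.00845301e-04, -1.91747781e-03, -1.70835628e-03, -1.38397583e-03,
        4.50376053e-05,  1.41428590e-03]), 'effort': array([ 1.94466309e-03, -4.17699373e+01, -2.46404243e+01, -1.88813242e-04,
        5.78376421e-03, -2.72183364e-06]), 'position': array([ 0.19260466, -0.54130077,  0.24153398]), 'ee_rot': array([-8.17641915e-04,  9.85436340e-01,  1.70042787e-01, -4.03884805e-05]), 'contact_force': array([-0.46263248, -0.50527182,  0.22347206]), 'moment': array([-0.0320527 , -0.0064438 , -0.03231155]), 'width': 0.08527845321006455}
```

View pics/top0.png

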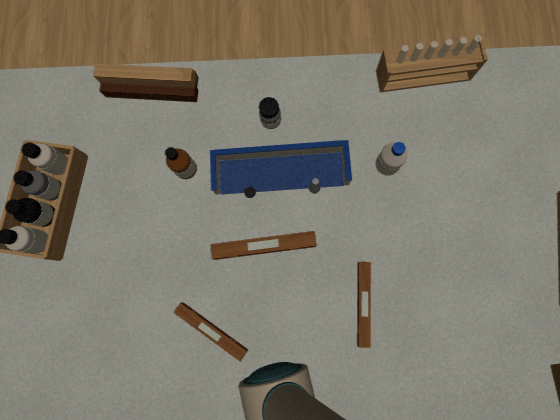

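View pics/side0.png

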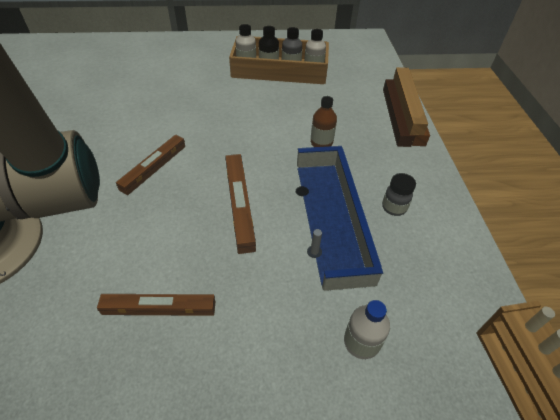

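```bash
python3 - <<'E'
import cv2
a=cv2.imread('pics/top0.png'); s=cv2.imread('pics/side0.png')
cv2.imwrite('pics/topc.png',cv2.resize(a[130:270,195:365],None,fx=4.6,fy=4.2,interpolation=cv2.INTER_CUBIC)) if 0 else cv2.imwrite('pics/topc.png',cv2.resize(a[130:265,200:360],None,fx=4.4,fy=4.4,interpolation=cv2.INTER_CUBIC))
cv2.imwrite('pics/sidec.png',cv2.resize(s[140:295,215:385],None,fx=3.8,fy=3.8,interpolation=cv2.INTER_CUBIC))
E
```

```text
(no output)
```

View pics/topc.png

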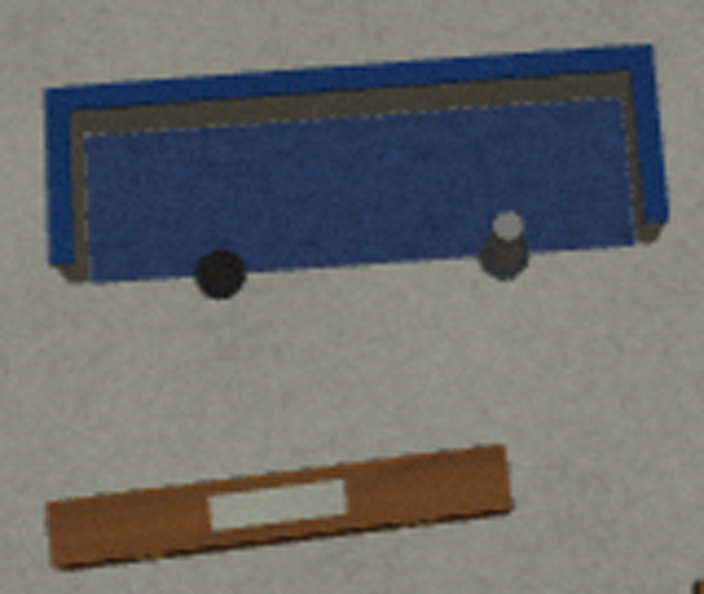

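View pics/sidec.png

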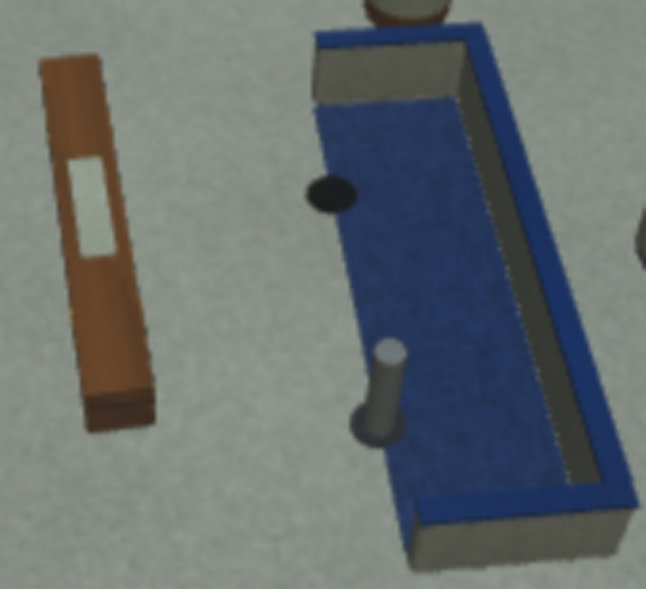

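```bash
python3 - <<'E'
from h import *
import pickle
d=pickle.load(open('d0.pkl','rb')); T=d['top'];S=d['side']
t=lambda x,y:(200+(x+.5)/4.4-.5,130+(y+.5)/4.4-.5)
s=lambda x,y:(215+(x+.5)/3.8-.5,140+(y+.5)/3.8-.5)
for n,im in d.items(): print(n,'cam',-np.array(im['R']).T@im['t'])
def tri(p,q):
    A=[];b=[]
    for im,u in((T,p),(S,q)):
        c,dd=ray(im,*u);dd/=np.linalg.norm(dd);P=np.eye(3)-np.outer(dd,dd);A.append(P);b.append(P@c)
    return np.linalg.lstsq(np.vstack(A),np.hstack(b),rcond=None)[0]
P=lambda n,v:print(n,np.round(v,4))
P('case far-left top',tri(t(47,502),s(99,55)))
P('case far-right top',tri(t(503,446),s(153,388)))
P('case near-right top',tri(t(511,511),s(86,398)))
P('post top',tri(t(508,226),s(391,352)))
P('plug',tri(t(220,274),s(331,194)))
for n,p in dict(BL=(87,135),BR=(622,98),FL=(90,282),FR=(634,243),plug=(220,274),postfoot=(504,256)).items(): P(n,onz(T,*t(*p),0))
P('post top60',onz(T,*t(508,226),.06))
for n,p in dict(fl=(47,502),fr=(503,446),nr=(511,509)).items(): P('case34 '+n,onz(T,*t(*p),.034))
# other cases
for n,(p,q) in dict(A=((262,248),(316,238)),).items(): pass
for n,p,q in (('B',(364,262),(364,347)),('C',(177,308),(244,355)),('A',(211,251),(316,239))):
    a,b=onz(T,*p,.034),onz(T,*q,.034);print(n,np.linalg.norm(a-b),a,b)
for n,q in dict(white=(398,162),amber=(184,167),jar=(270,118)).items(): P(n,onz(T,*q,0))
for n,q in dict(white=(366,345),amber=(323,140),jar=(397,208)).items(): P('s '+n,onz(S,*q,0))
E
```

```text
top cam [ 0.38586623 -0.00549044  0.88983473]
side cam [ 0.50681982 -0.47015222  0.609986  ]
case far-left top [0.4845 0.1966 0.0295]
case far-right top [ 0.5076 -0.0413  0.0284]
case near-right top [ 0.4748 -0.0441  0.0262]
post top [ 0.618  -0.0469  0.0558]
plug [ 0.6114  0.1095 -0.0015]
BL [0.6939 0.1838 0.    ]
BR [ 0.7048 -0.1155  0.    ]
FL [0.6091 0.1813 0.    ]
FR [ 0.6215 -0.118   0.    ]
plug [0.6113 0.1093 0.    ]
postfoot [ 0.6165 -0.0468  0.    ]
post top60 [ 0.6167 -0.0467  0.06  ]
case34 fl [0.484  0.1956 0.034 ]
case34 fr [ 0.5068 -0.0411  0.034 ]
case34 nr [ 0.4741 -0.044   0.034 ]
B 0.18087233683089984 [ 0.4340886  -0.14965674  0.034     ] [ 0.25353819 -0.13887001  0.034     ]
C 0.18039223741109667 [0.34281219 0.26806547 0.034     ] [0.24121608 0.11900311 0.034     ]
A 0.23974479619310857 [0.46734197 0.19372389 0.034     ] [ 0.48834359 -0.04509927  0.034     ]
white [ 0.6742 -0.2513  0.    ]
amber [0.6797 0.2716 0.    ]
jar [0.8002 0.057  0.    ]
s white [ 0.6757 -0.2315  0.    ]
s amber [0.6798 0.2719 0.    ]
s jar [0.8006 0.0494 0.    ]
```

Candidates in the top picture: A at (263,245), B at (364,304) and C at (211,331). A measures 240 mm, while B and C are both about 181 mm. A is therefore the case, and the enlarged crop confirms it. The post is at bay y = -78, at (315,183), and the plug is at (250,192). I'll push near A's right end first to angle it.

Call:
move_arm(series=[[[0.0162, 0.0325, -0.008, 0, 0, -0.0154, 0], [0.0162, 0.0325, -0.008, 0, 0, -0.0154, 0], [0.0162, 0.0325, -0.008, 0, 0, -0.0154, 0], [0.0162, 0.0325, -0.008, 0, 0, -0.0154, 0], [0.0162, 0.0325, -0.008, 0, 0, -0.0154, 0], [0.0162, 0.0325, -0.008, 0, 0, -0.0154, 0], [0.0162, 0.0325, -0.008, 0, 0, -0.0154, 0], [0.0162, 0.0325, -0.008, 0, 0, -0.0154, 0], [0.0162, 0.0325, -0.008, 0, 0, -0.0154, 0], [0.0162, 0.0325, -0.008, 0, 0, -0.0154, 0], [0.0162, 0.0325, -0.008, 0, 0, -0.0154, 0], [0.0162, 0.0325, -0.008, 0, 0, -0.0154, 0], [0.0162, 0.0325, -0.008, 0, 0, -0.0154, 0], [0.0162, 0.0325, -0.008, 0, 0, -0.0154, 0], [0.0162, 0.0325, -0.008, 0, 0, -0.0154, 0], [0.0162, 0.0325, -0.008, 0, 0, -0.0154, 0], [0, 0, 0, 0, 0, 0, 0], [0, 0, 0, 0, 0, 0, 0]]])

```text
clock: 1.6
position: [0.4518, -0.0201, 0.1136]
ee_rot: [-0.0, 0.999, 0.05, -0.001]
contact_force: [-0.1, 0.3, 0.0]
width: -0.0002
```

Call:
move_arm(series=[[[-0.001, -0.001, -0.02, 0, 0, 0, 0], [-0.001, -0.001, -0.02, 0, 0, 0, 0], [-0.001, 0, -0.02, 0, 0, 0, 0], [0, 0, -0.02, 0, 0, 0, 0], [0, 0, -0.011, 0, 0, 0, 0], [0, 0, 0, 0, 0, 0, 0], [0, 0, 0, 0, 0, 0, 0]]])

```text
clock: 2.18
position: [0.4483, -0.0249, 0.0232]
ee_rot: [0.0, 0.999, 0.047, -0.001]
contact_force: [0.4, -0.0, 1.0]
width: -0.0
```

```bash
python3 - <<'E'
from h import *
im=snap('side','s1.png');c=cv2.imread('pics/s1.png')[130:300,90:330];cv2.imwrite('pics/s1c.png',cv2.resize(c,None,fx=3,fy=3,interpolation=2))
print(manip.get_state()['position'])
E
```

```text
[ 0.44900426 -0.02481845  0.02382325]
```

View pics/s1c.png

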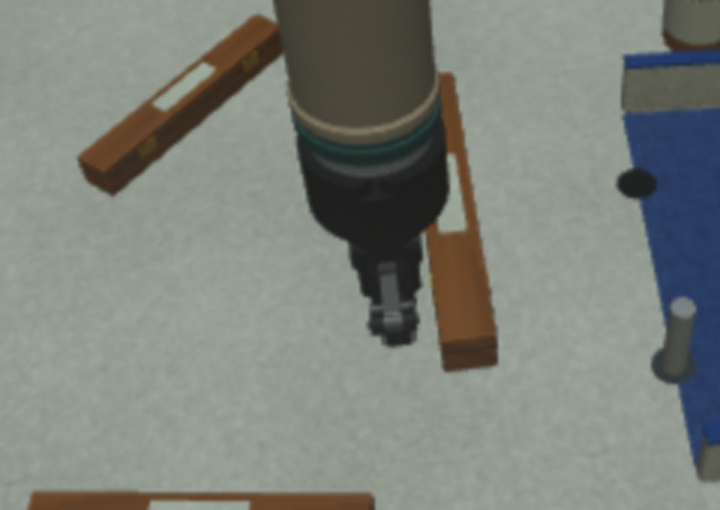

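The closed fingers stand just behind the right end of the case, at crop pixel (395,320), on the robot's side and clear of it. Next I push in +x.

Call:
move_arm(series=[[[0.006, 0, 0, 0, 0, 0, 0], [0.006, 0, 0, 0, 0, 0, 0], [0.006, 0, 0, 0, 0, 0, 0], [0.006, 0, 0, 0, 0, 0, 0], [0.006, 0, 0, 0, 0, 0, 0], [0.006, 0, 0, 0, 0, 0, 0], [0.006, 0, 0, 0, 0, 0, 0], [0.006, 0, 0, 0, 0, 0, 0], [0.006, 0, 0, 0, 0, 0, 0], [0.006, 0, 0, 0, 0, 0, 0], [0.006, 0, 0, 0, 0, 0, 0], [0.006, 0, 0, 0, 0, 0, 0], [0.006, 0, 0, 0, 0, 0, 0], [0, 0, 0, 0, 0, 0, 0], [-0.01, 0, 0, 0, 0, 0, 0], [-0.01, 0, 0, 0, 0, 0, 0]]])

```text
clock: 3.57
position: [0.5066, -0.0238, 0.0233]
ee_rot: [0.0, 0.999, 0.048, 0.0]
contact_force: [-1.2, -0.2, -0.9]
width: 0.0005
```

```bash
python3 - <<'E'
from h import *
import pickle
d={'top':snap('top','t2.png'),'side':snap('side','s2.png')};pickle.dump(d,open('d.pkl','wb'))
a=cv2.imread('pics/t2.png')[130:270,190:370];b=cv2.imread('pics/s2.png')[120:290,200:400]
cv2.imwrite('pics/c2.png',np.vstack([cv2.resize(a,None,fx=4,fy=4,interpolation=2)]));cv2.imwrite('pics/sc2.png',cv2.resize(b,None,fx=3,fy=3,interpolation=2))
E
```

```text
(no output)
```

View pics/c2.png

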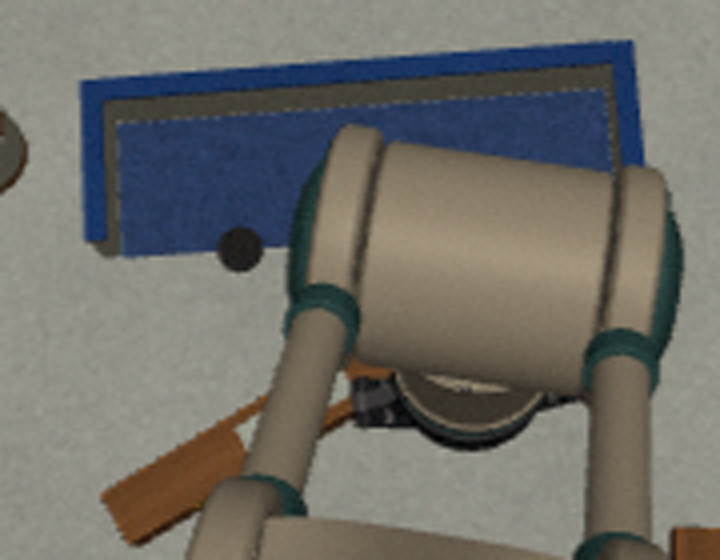

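View pics/sc2.png

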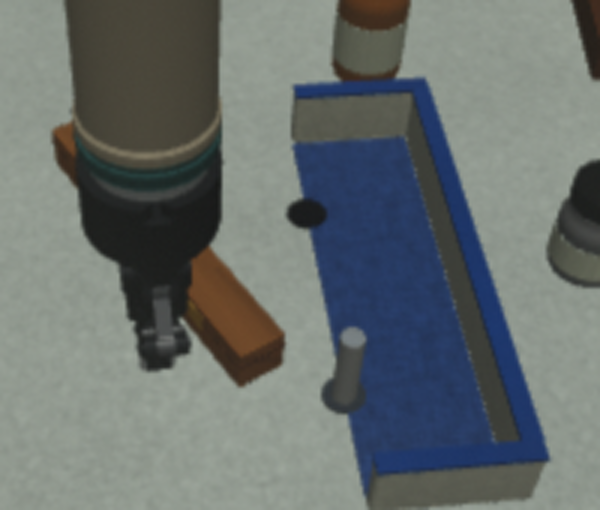

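```bash
cat >> h.py <<'E'
O=np.array([.6145,.0315]);PS=.037
def tobay(p): 
    r=np.array(p[:2])-O;c,s=np.cos(PS),np.sin(PS);return np.array([c*r[0]+s*r[1],-s*r[0]+c*r[1]])
def cen(fl,fr):
    # far edge top corners world -> centre, yaw
    fl=np.array(fl[:2]);fr=np.array(fr[:2]);v=fl-fr;L=np.linalg.norm(v);y=v/L;x=np.array([y[1],-y[0]])
    c=(fl+fr)/2-.017*x;yaw=np.arctan2(-y[0],y[1]);b=tobay(c)
    print('L',round(L,4),'c',np.round(c,4),'yaw',round(yaw,3),'bay c',np.round(b,4),'rel yaw',round(yaw-PS,3))
    return c,yaw
E
python3 - <<'E'
from h import *
import pickle
d=pickle.load(open('d.pkl','rb'))
t=lambda x,y:(190+(x+.5)/4-.5,130+(y+.5)/4-.5)
s=lambda x,y:(200+(x+.5)/3-.5,120+(y+.5)/3-.5)
fl=onz(d['top'],*t(103,497),.034);fr=onz(d['side'],*s(283,341),.034);nr=onz(d['side'],*s(241,362),.034)
print(fl,fr,nr);cen(fl,fr)
E
```

```text
[0.4605664 0.1836381 0.034    ] [ 0.57926486 -0.03036186  0.034     ] [ 0.55261456 -0.04479385  0.034     ]
L 0.2447 c [0.505  0.0684] yaw 0.506 bay c [-0.108   0.0409] rel yaw 0.469
```

Call:
move_arm(series=[[[-0.016, 0, 0, 0, 0, 0, 0], [-0.016, 0, 0, 0, 0, 0, 0], [-0.016, 0, -0.001, 0, 0, 0.058, 0.085], [0, 0, -0.001, 0, 0, 0.058, 0.085], [0, 0, -0.001, 0, 0, 0.058, 0.085], [0, 0, -0.001, 0, 0, 0.058, 0.085], [0, 0, -0.001, 0, 0, 0.058, 0.085], [0, 0, -0.001, 0, 0, 0.058, 0.085], [0, 0, -0.001, 0, 0, 0.058, 0.085], [0.002, 0.015, 0, 0, 0, 0, 0.085], [0.002, 0.015, 0, 0, 0, 0, 0.085], [0.002, 0.015, 0, 0, 0, 0, 0.085], [0.002, 0.015, 0, 0, 0, 0, 0.085], [0.002, 0.012, 0, 0, 0, 0, 0.085], [0, 0, 0, 0, 0, 0, 0.085], [0, 0, 0, 0, 0, 0, 0.085]]])

```text
clock: 5.0
position: [0.4686, 0.0485, 0.0165]
ee_rot: [0.0, 0.969, 0.249, 0.0]
contact_force: [-1.2, -0.6, -0.6]
width: 0.0853
```

Call:
move_arm(series=[[[0.0061, 0.0034, 0, 0, 0, 0, 0.085], [0.0061, 0.0034, 0, 0, 0, 0, 0.085], [0.0061, 0.0034, 0, 0, 0, 0, 0.085], [0.0061, 0.0034, 0, 0, 0, 0, 0.085], [0.0061, 0.0034, 0, 0, 0, 0, 0.085], [0.0061, 0.0034, 0, 0, 0, 0, 0.085], [0.0061, 0.0034, 0, 0, 0, 0, 0.085], [0.0061, 0.0034, 0, 0, 0, 0, 0.085], [0.0061, 0.0034, 0, 0, 0, 0, 0.085], [0.0061, 0.0034, 0, 0, 0, 0, 0.085], [0.0061, 0.0034, 0, 0, 0, 0, 0.085], [0.0061, 0.0034, 0, 0, 0, 0, 0.085], [0, 0, 0, 0, 0, 0, 0.085]]])

```text
clock: 6.08
position: [0.5446, 0.0899, 0.0164]
ee_rot: [0.0, 0.969, 0.248, 0.002]
contact_force: [-0.2, -0.2, -0.4]
width: 0.0848
```

```bash
cat > look.py <<'E'
from h import *
import pickle,sys
n=sys.argv[1]
d={'top':snap('top','t%s.png'%n),'side':snap('side','s%s.png'%n)};pickle.dump(d,open('d.pkl','wb'))
a=cv2.imread('pics/t%s.png'%n)[130:270,190:370];b=cv2.imread('pics/s%s.png'%n)[120:290,200:400]
cv2.imwrite('pics/c%s.png'%n,cv2.resize(a,None,fx=4,fy=4,interpolation=2));cv2.imwrite('pics/sc%s.png'%n,cv2.resize(b,None,fx=3,fy=3,interpolation=2))
E
cat >> h.py <<'E'
t=lambda x,y:(190+(x+.5)/4-.5,130+(y+.5)/4-.5)
s=lambda x,y:(200+(x+.5)/3-.5,120+(y+.5)/3-.5)
E
python3 look.py 3
```

```text
(no output)
```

View pics/c3.png

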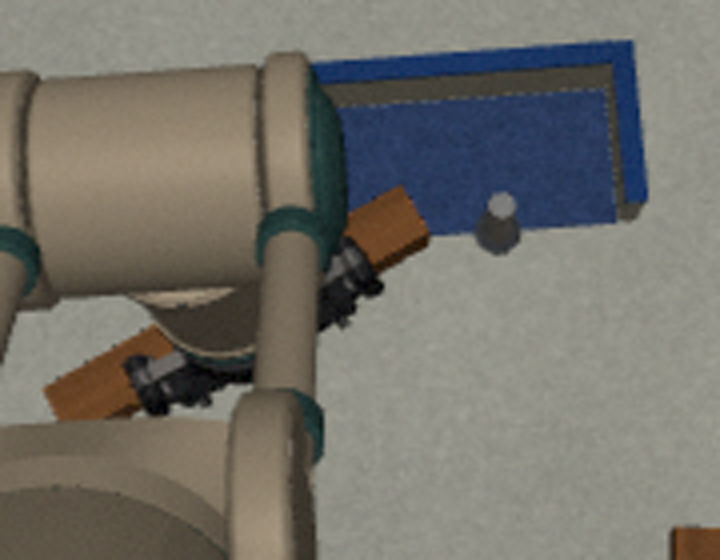

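View pics/sc3.png

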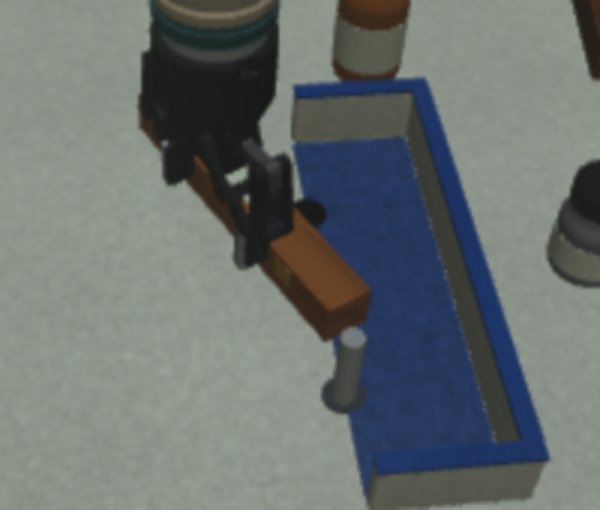

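```bash
python3 - <<'E'
from h import *
import pickle
d=pickle.load(open('d.pkl','rb'));T=d['top'];S=d['side']
fl=onz(T,*t(44,393),.034);fr=onz(T,*t(402,186),.034);nr=onz(T,*t(430,235),.034);sfr=onz(S,*s(370,293),.034)
print(fl,fr,nr,sfr);c,y=cen(fl,fr)
th=y-PS;b=tobay(c);print('clear',(np.array([0,-.078])-b)@[np.cos(th),np.sin(th)])
E
```

```text
[0.5211431  0.21848234 0.034     ] [0.6375428  0.00971487 0.034     ] [ 0.60754049 -0.00579524  0.034     ] [0.63762787 0.00461153 0.034     ]
L 0.239 c [0.5645 0.1058] yaw 0.509 bay c [-0.0472  0.0761] rel yaw 0.472
clear -0.027955210425626868
```

Call:
move_arm(series=[[[0.0027, 0.0015, 0, 0, 0, 0, 0.085], [0.0027, 0.0015, 0, 0, 0, 0, 0.085], [0, 0, 0, 0, 0, 0, 0.085], [-0.009, -0.005, 0, 0, 0, 0, 0.085], [-0.009, -0.005, 0, 0, 0, 0, 0.085], [0, 0, 0.03, 0, 0, 0, 0.085], [0, 0, 0.03, 0, 0, 0, 0.085], [-0.0025, 0.0117, 0, 0, 0, 0.1208, 0.008], [-0.0025, 0.0117, 0, 0, 0, 0.1208, 0.008], [-0.0025, 0.0117, 0, 0, 0, 0.1208, 0.008], [-0.0025, 0.0117, 0, 0, 0, 0.1208, 0.008], [-0.0025, 0.0117, 0, 0, 0, 0.1208, 0.008], [-0.0025, 0.0117, 0, 0, 0, 0.1208, 0.008], [-0.0025, 0.0117, 0, 0, 0, 0.1208, 0.008], [-0.0025, 0.0117, 0, 0, 0, 0.1208, 0.008], [-0.0025, 0.0117, 0, 0, 0, 0.1208, 0.008], [-0.0025, 0.0117, 0, 0, 0, 0.1208, 0.008], [-0.0025, 0.0117, 0, 0, 0, 0.1208, 0.008], [-0.0025, 0.0117, 0, 0, 0, 0.1208, 0.008], [-0.0025, 0.0117, 0, 0, 0, 0.1208, 0.008]]])

```text
clock: 7.85
position: [0.4961, 0.234, 0.0763]
ee_rot: [-0.0, 0.507, 0.862, 0.0]
contact_force: [-0.8, -0.3, 0.5]
width: 0.0081
```

Call:
move_arm(series=[[[0, 0, 0, 0, 0, 0, 0.008], [0, 0, 0, 0, 0, 0, 0.008]]])

```text
clock: 8.02
position: [0.4963, 0.2338, 0.0763]
ee_rot: [0.0, 0.511, 0.86, -0.0]
contact_force: [-0.4, 0.5, -1.2]
width: 0.0081
```

```bash
python3 look.py 4
```

```text
(no output)
```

View pics/c4.png

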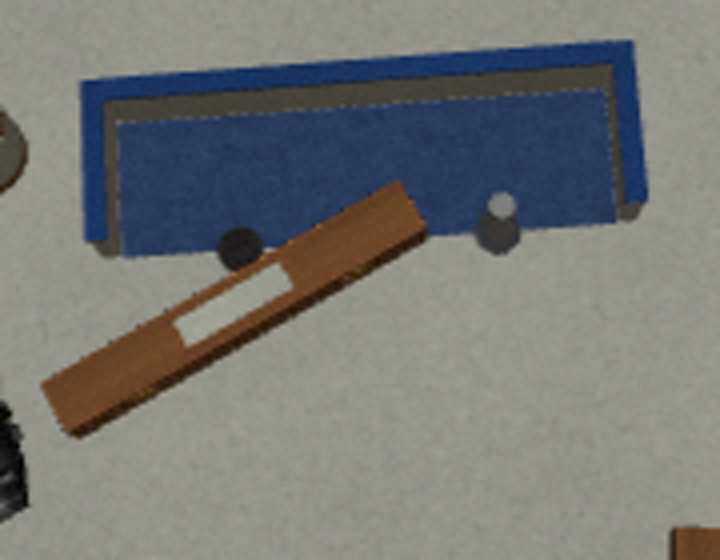

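View pics/sc4.png

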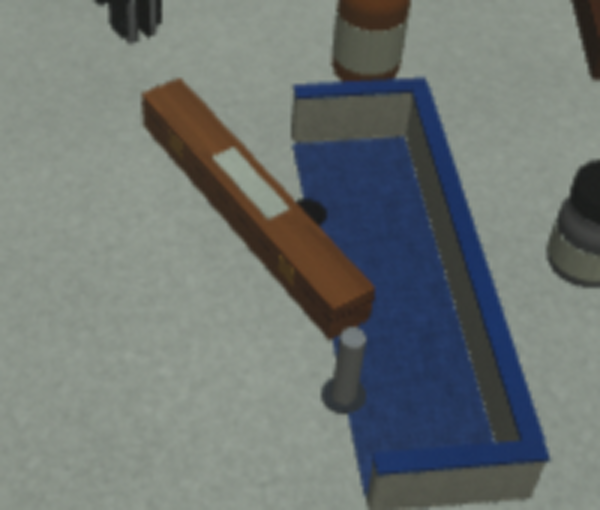

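```bash
python3 - <<'E'
from h import *
import pickle
d=pickle.load(open('d.pkl','rb'));T=d['top'];S=d['side']
for p,q,f in((T,t,((42,382),(401,181))),(S,s,((182,79),(374,291)))):
    fl=onz(p,*q(*f[0]),.034);fr=onz(p,*q(*f[1]),.034)
    c,y=cen(fl,fr);th=y-PS;b=tobay(c);print('clear',(np.array([0,-.078])-b)@[np.cos(th),np.sin(th)])
    a=np.array([np.sin(y),-np.cos(y)]);print('end',c-.12*a,'pre',c-.143*a,'a',a, 's past', (b+.12*np.array([np.sin(th),-np.cos(th)])-[0,-.078])@[np.sin(th),-np.cos(th)])
E
```

```text
L 0.2381 c [0.5691 0.1069] yaw 0.495 bay c [-0.0426  0.0771] rel yaw 0.458
clear -0.03032534284173526
end [0.51216058 0.21254178] pre [0.5012427  0.23278529] a [ 0.47469013 -0.88015299] s past -0.03789856270845525
L 0.2383 c [0.5693 0.1032] yaw 0.49 bay c [-0.0425  0.0733] rel yaw 0.453
clear -0.02803828819723714
end [0.51278093 0.20908986] pre [0.50195121 0.22938068] a [ 0.47085751 -0.88220928] s past -0.03469042251839219
```

Call:
move_arm(series=[[[0.003, -0.001, -0.02, 0, 0, 0, 0.008], [0.002, -0.001, -0.02, 0, 0, 0, 0.008], [0, 0, -0.015, 0, 0, 0, 0.008], [0, 0, 0, 0, 0, 0, 0.008], [0.0033, -0.0062, 0, 0, 0, 0, 0.008], [0.0033, -0.0062, 0, 0, 0, 0, 0.008], [0.0033, -0.0062, 0, 0, 0, 0, 0.008], [0.0033, -0.0062, 0, 0, 0, 0, 0.008], [0.0033, -0.0062, 0, 0, 0, 0, 0.008], [0.0033, -0.0062, 0, 0, 0, 0, 0.008], [0.0033, -0.0062, 0, 0, 0, 0, 0.008], [0.0033, -0.0062, 0, 0, 0, 0, 0.008], [0.0033, -0.0062, 0, 0, 0, 0, 0.008], [0, 0, 0, 0, 0, 0, 0.008]]])

```text
clock: 9.28
position: [0.5328, 0.1748, 0.0214]
ee_rot: [0.001, 0.51, 0.86, -0.0]
contact_force: [0.1, -0.3, -0.0]
width: 0.0081
```

```bash
python3 look.py 5
```

```text
(no output)
```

View pics/c5.png

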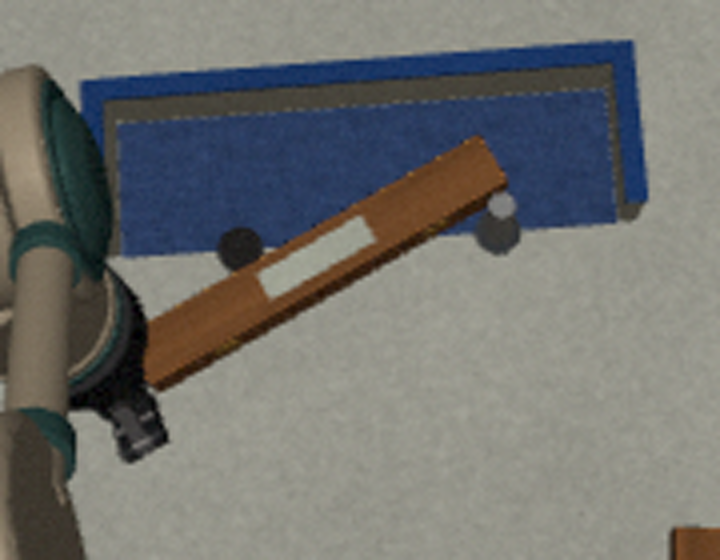

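View pics/sc5.png

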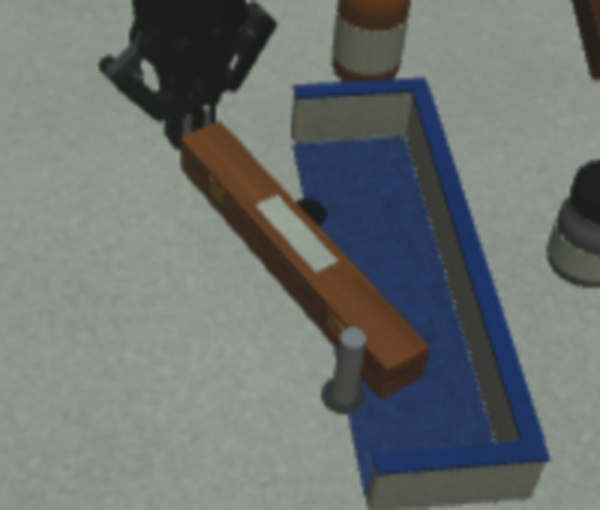

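Call:
move_arm(series=[[[0.0033, -0.0062, 0, 0, 0, 0, 0.008], [0.0033, -0.0062, 0, 0, 0, 0, 0.008], [0.0033, -0.0062, 0, 0, 0, 0, 0.008], [0.0033, -0.0062, 0, 0, 0, 0, 0.008], [0.0033, -0.0062, 0, 0, 0, 0, 0.008], [0.0033, -0.0062, 0, 0, 0, 0, 0.008], [0.0033, -0.0062, 0, 0, 0, 0, 0.008], [0, 0, 0, 0, 0, 0, 0.008]]])

```text
clock: 10.05
position: [0.556, 0.1314, 0.0214]
ee_rot: [0.001, 0.51, 0.86, 0.0]
contact_force: [-1.0, 0.5, -0.3]
width: 0.0081
```

```bash
python3 look.py 6
```

```text
(no output)
```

View pics/c6.png

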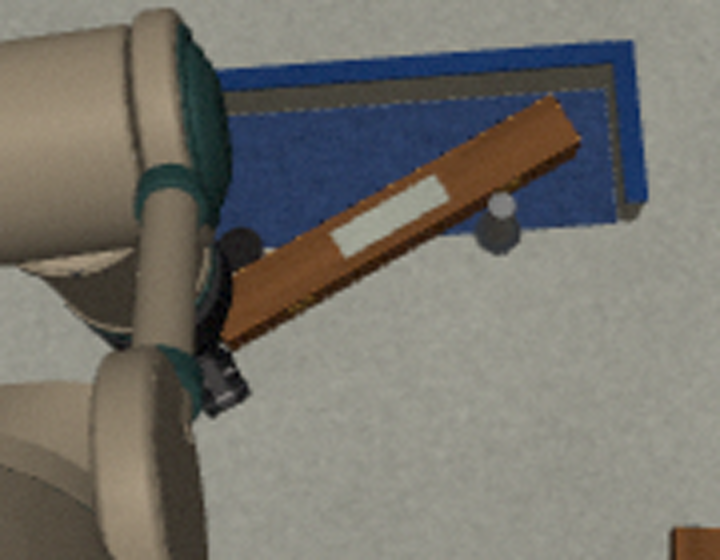

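View pics/sc6.png

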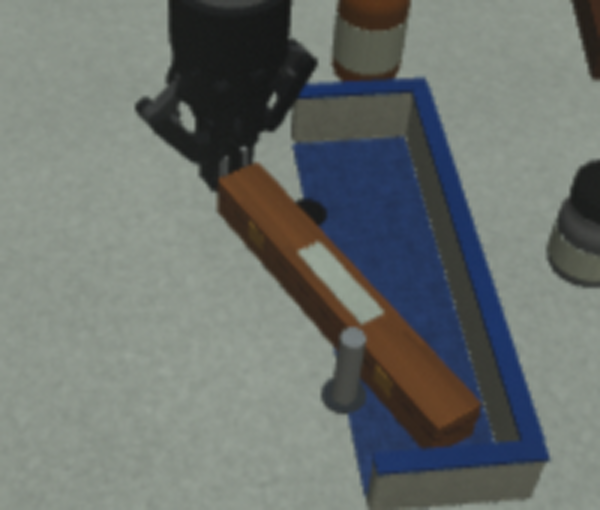

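```bash
python3 - <<'E'
from h import *
import pickle
d=pickle.load(open('d.pkl','rb'));T=d['top'];S=d['side']
fl=onz(S,*s(257,164),.034);fr=onz(S,*s(480,406),.034);c,y=cen(fl,fr)
fr=onz(T,*t(552,95),.034);nr=onz(T,*t(581,140),.034);print(tobay(fr),tobay(nr))
p=np.array(manip.get_state()['position'][:2]);print(tobay(p))
E
```

```text
L 0.2371 c [0.6179 0.0118] yaw 0.499 bay c [ 0.0027 -0.0198] rel yaw 0.462
[ 0.07138898 -0.11409398] [ 0.04266357 -0.12874732]
[-0.05529867  0.10292997]
```

Call:
move_arm(series=[[[-0.007, 0.0132, 0, 0, 0, 0, 0.008], [0, 0, 0.03, 0, 0, 0, 0.008], [0, 0, 0.03, 0, 0, 0, 0.008], [-0.0026, -0.0064, 0, 0, 0, -0.1195, 0.085], [-0.0026, -0.0064, 0, 0, 0, -0.1195, 0.085], [-0.0026, -0.0064, 0, 0, 0, -0.1195, 0.085], [-0.0026, -0.0064, 0, 0, 0, -0.1195, 0.085], [-0.0026, -0.0064, 0, 0, 0, -0.1195, 0.085], [-0.0026, -0.0064, 0, 0, 0, -0.1195, 0.085], [-0.0026, -0.0064, 0, 0, 0, -0.1195, 0.085], [-0.0026, -0.0064, 0, 0, 0, -0.1195, 0.085], [-0.0026, -0.0064, 0, 0, 0, -0.1195, 0.085], [-0.0026, -0.0064, 0, 0, 0, -0.1195, 0.085], [-0.0026, -0.0064, 0, 0, 0, -0.1195, 0.085], [-0.0026, -0.0064, 0, 0, 0, -0.1195, 0.085], [-0.0026, -0.0064, 0, 0, 0, -0.1195, 0.085], [-0.0026, -0.0064, 0, 0, 0, -0.1195, 0.085], [-0.0026, -0.0064, 0, 0, 0, -0.1195, 0.085], [-0.0026, -0.0064, 0, 0, 0, -0.1195, 0.085], [-0.0026, -0.0064, 0, 0, 0, -0.1195, 0.085]]])

```text
clock: 11.82
position: [0.503, 0.0382, 0.0815]
ee_rot: [-0.0, 1.0, 0.018, 0.0]
contact_force: [-0.7, 1.0, -0.3]
width: 0.0846
```

Call:
move_arm(series=[[[0, 0, 0, 0, 0, 0, 0.085], [0, 0, 0, 0, 0, 0, 0.085]]])

```text
clock: 11.98
position: [0.5033, 0.0381, 0.0815]
ee_rot: [-0.0, 1.0, 0.022, 0.0]
contact_force: [-0.5, 0.4, -0.1]
width: 0.0852
```

```bash
python3 look.py 7; python3 - <<'E'
from h import *
s=manip.get_state();p=s['position'];print(p,tobay(p),2*np.arctan2(s['ee_rot'][2],s['ee_rot'][1]))
E
```

```text
[0.5036511  0.03810124 0.0814555 ] [-0.11052884  0.01069719] 0.04312125861065939
```

View pics/c7.png

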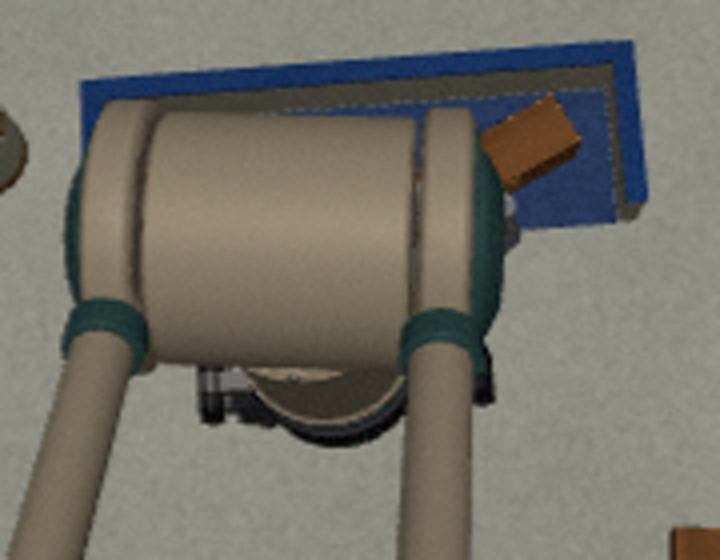

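View pics/sc7.png

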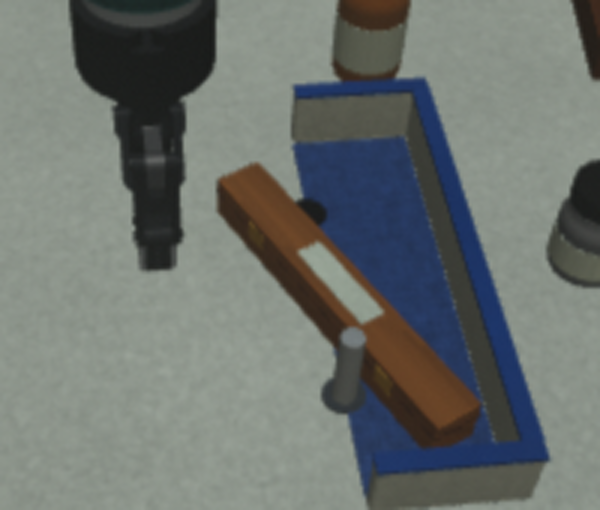

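Call:
move_arm(series=[[[0, 0, -0.025, 0, 0, 0, 0.085], [0, 0, -0.025, 0, 0, 0, 0.085], [0, 0, -0.015, 0, 0, 0, 0.085], [0.008, 0.0003, 0, 0, 0, 0, 0.085], [0.008, 0.0003, 0, 0, 0, 0, 0.085], [0.008, 0.0003, 0, 0, 0, 0, 0.085], [0.008, 0.0003, 0, 0, 0, 0, 0.085], [0.008, 0.0003, 0, 0, 0, 0, 0.085], [0.008, 0.0003, 0, 0, 0, 0, 0.085], [0.008, 0.0003, 0, 0, 0, 0, 0.085], [0.008, 0.0003, 0, 0, 0, 0, 0.085], [0.008, 0.0003, 0, 0, 0, 0, 0.085], [0.008, 0.0003, 0, 0, 0, 0, 0.085], [0.008, 0.0003, 0, 0, 0, 0, 0.085], [0.008, 0.0003, 0, 0, 0, 0, 0.085], [0.008, 0.0003, 0, 0, 0, 0, 0.085], [0, 0, 0, 0, 0, 0, 0.085]]])

```text
clock: 13.5
position: [0.6104, 0.0411, 0.0165]
ee_rot: [0.0, 1.0, 0.02, 0.002]
contact_force: [1.6, 0.5, -0.3]
width: 0.085
```

```bash
python3 look.py 8; python3 - <<'E'
from h import *
s=manip.get_state();p=s['position'];print(p,tobay(p),2*np.arctan2(s['ee_rot'][2],s['ee_rot'][1]))
E
```

```text
[0.6085144  0.04107098 0.01634062] [-0.00562746  0.00978584] 0.040118409525219806
```

View pics/sc8.png

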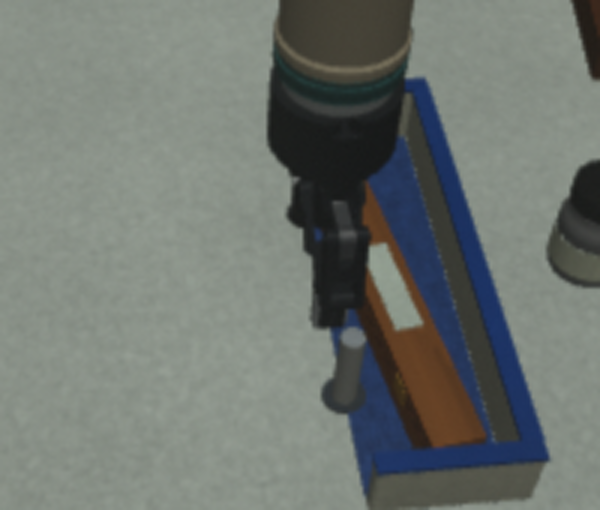

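View pics/c8.png

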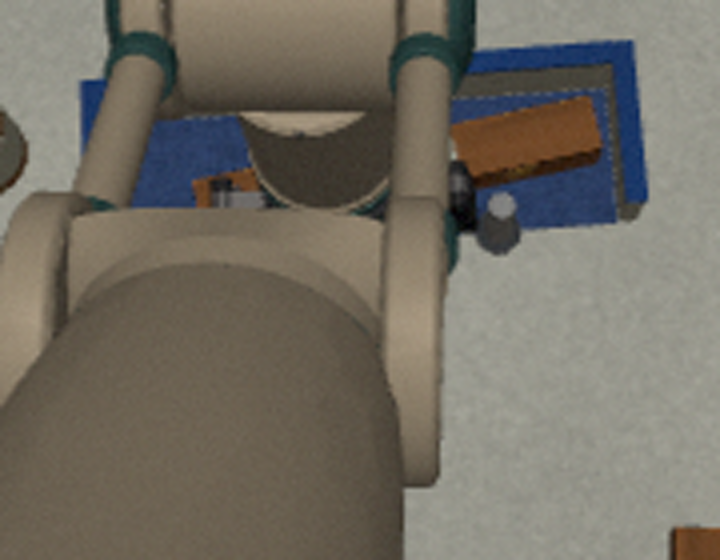

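```bash
python3 - <<'E'
from h import *
import pickle
d=pickle.load(open('d.pkl','rb'));T=d['top'];S=d['side']
for p in ((590,97),(602,148),(195,182)): print(tobay(onz(T,*t(*p),.034)))
E
```

```text
[ 0.06853601 -0.13618048]
[ 0.03693619 -0.14051435]
[0.03323143 0.09858421]
```

Call:
move_arm(series=[[[0.007, 0.0003, 0, 0, 0, 0, 0.085], [0.007, 0.0003, 0, 0, 0, 0, 0.085], [0.007, 0.0003, 0, 0, 0, 0, 0.085], [0.007, 0.0003, 0, 0, 0, 0, 0.085], [0.007, 0.0003, 0, 0, 0, 0, 0.085], [0.005, 0.0002, 0, 0, 0, 0, 0.085], [0, 0, 0, 0, 0, 0, 0.085]]])

```text
clock: 14.18
position: [0.6492, 0.0429, 0.0163]
ee_rot: [0.0, 1.0, 0.02, 0.001]
contact_force: [0.2, 0.1, 0.2]
width: 0.0848
```

```bash
python3 look.py 9; python3 - <<'E'
from h import *
s=manip.get_state();p=s['position'];print(p,tobay(p),2*np.arctan2(s['ee_rot'][2],s['ee_rot'][1]),s['contact_force'])
E
```

```text
[0.64868287 0.04287849 0.01632688] [0.03458038 0.01010623] 0.04042218320827728 [-0.02755568  0.81614995  0.30942139]
```

View pics/sc9.png

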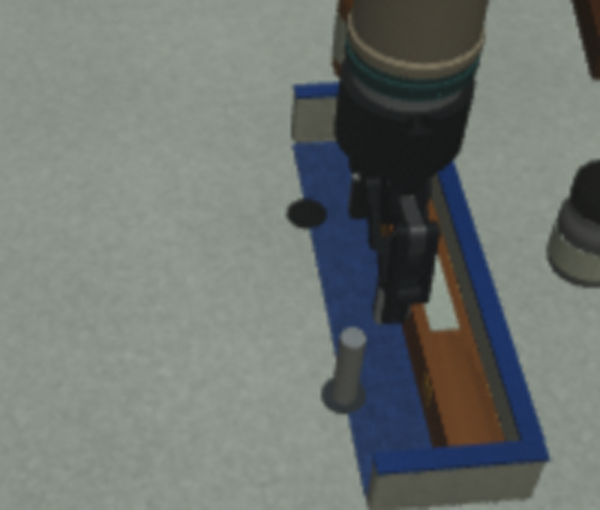

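View pics/c9.png

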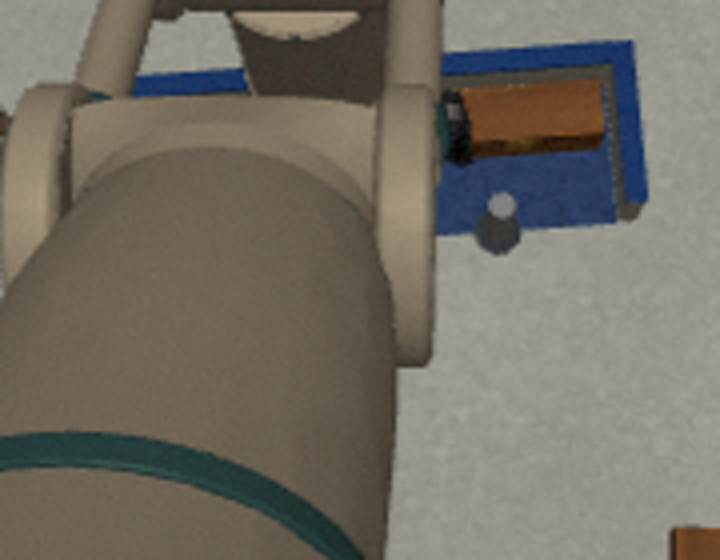

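Both fingers are now flush on the case, and in the top crop it looks nearly parallel, with a few mm left to the back wall. I'll continue in small steps until I feel the wall.

Call:
move_arm(series=[[[0.003, 0.0001, 0, 0, 0, 0, 0.085], [0.003, 0.0001, 0, 0, 0, 0, 0.085], [0, 0, 0, 0, 0, 0, 0.085]]])

```text
clock: 14.53
position: [0.6536, 0.0431, 0.0164]
ee_rot: [0.0, 1.0, 0.02, -0.0]
contact_force: [-1.9, -0.1, 1.4]
width: 0.0852
```

Call:
move_arm(series=[[[0.002, 0.0001, 0, 0, 0, 0, 0.085], [0, 0, 0, 0, 0, 0, 0.085]]])

```text
clock: 14.7
position: [0.6539, 0.0431, 0.0163]
ee_rot: [0.0, 1.0, 0.02, -0.002]
contact_force: [-6.5, 0.4, 3.9]
width: 0.0849
```

Call:
move_arm(series=[[[0.002, 0.0001, 0, 0, 0, 0, 0.085], [0, 0, 0, 0, 0, 0, 0.085]]])

```text
clock: 14.87
position: [0.6539, 0.0431, 0.0162]
ee_rot: [0.0, 1.0, 0.02, -0.004]
contact_force: [-9.4, -1.4, 6.9]
width: 0.085
```

The wall is felt: TCP is at bay x ≈ 0.040 with a reaction of 9 N, as expected. I'll back off and look.

Call:
move_arm(series=[[[-0.01, 0, 0, 0, 0, 0, 0.085], [-0.01, 0, 0, 0, 0, 0, 0.085], [-0.005, 0, 0.02, 0, 0, 0, 0.085], [0, 0, 0.035, 0, 0, 0, 0.085], [0, 0, 0.035, 0, 0, 0, 0.085], [-0.035, 0, 0, 0, 0, 0, 0.085], [-0.035, 0, 0, 0, 0, 0, 0.085], [-0.035, 0, 0, 0, 0, 0, 0.085], [-0.035, 0, 0, 0, 0, 0, 0.085], [-0.035, 0, 0, 0, 0, 0, 0.085], [-0.035, 0, 0, 0, 0, 0, 0.085], [-0.035, 0, 0, 0, 0, 0, 0.085], [0, 0, 0, 0, 0, 0, 0.085], [0, 0, 0, 0, 0, 0, 0.085]]])

```text
clock: 16.03
position: [0.3858, 0.0435, 0.1065]
ee_rot: [0.0, 1.0, 0.02, 0.001]
contact_force: [1.4, 0.2, 0.0]
width: 0.0848
```

```bash
python3 look.py 10
```

```text
(no output)
```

View pics/c10.png

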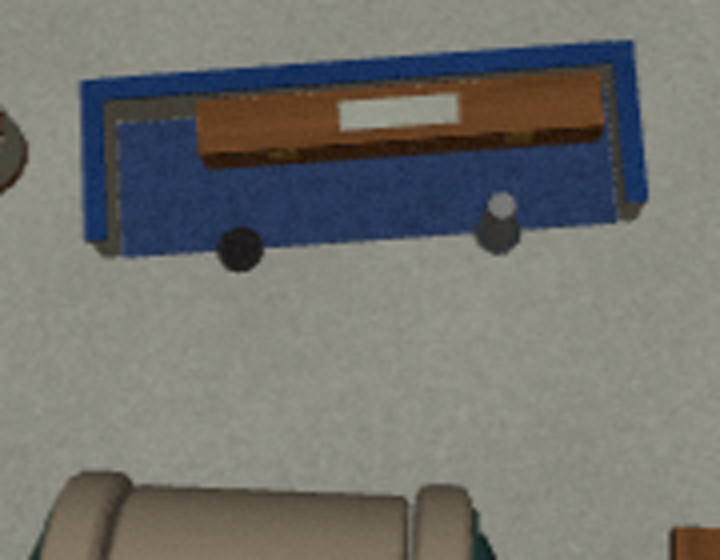

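View pics/s10.png

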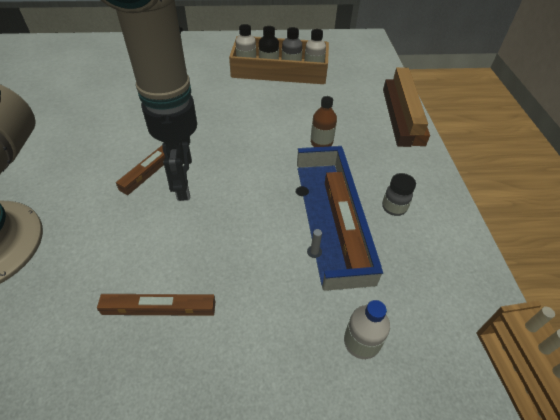

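```bash
python3 - <<'E'
from h import *
import pickle
d=pickle.load(open('d.pkl','rb'));T=d['top']
P=[(196,99),(603,71),(603,127),(203,153)]
for p in P: print(p,'z.034',np.round(tobay(onz(T,*t(*p),.034)),4))
cen(onz(T,*t(*P[0]),.034),onz(T,*t(*P[1]),.034))
for p in ((203,168),(602,140)): print('foot',np.round(tobay(onz(T,*t(*p),0)),4))
E
```

```text
(196, 99) z.034 [0.0843 0.0961]
(603, 71) z.034 [ 0.084  -0.1451]
(603, 127) z.034 [ 0.0496 -0.1422]
(203, 153) z.034 [0.0506 0.0932]
L 0.2412 c [0.6825 0.0095] yaw 0.036 bay c [ 0.0671 -0.0245] rel yaw -0.001
foot [0.0522 0.0984]
foot [ 0.0526 -0.1454]
```

The case lies parallel to the back wall. Both end centres are at x ≈ 67 mm, and the ends are at y ≈ +95 and -145 mm. The bottles and jar look to be at the same pixels as at the start. Handing in now.

```bash
python3 - <<'E'
from rig import manip
print(manip.sign_off())
E
```

```text
the job is handed in; nothing more can be done
None
```

The case is in the bay, lying flush along the back wall behind the post, and I've handed the job in after about 16 s of the 72 s allowed. Sign-off gives no verdict.

- **How it went:** I angled the case by pushing near its right end, then pushed it squarely forward until it lined up with the gap. I pushed its left end so the right end slid behind the post. Last, I swung the left end in with both open fingers and pressed it home. The wall pushed back with about 9 N, and I stopped there.
- **Last checks:** In the top view both end centres are about 67 mm in from the mouth (58 to 75 allowed). The ends are at about y = +95 and -145 mm (limit ±152), and the case is parallel to the wall within the measuring error. It looks flat, and in the side picture the bottles and jar appear where they were at the start.
- **Disagreements:** While the case was still at an angle, the two cameras differed by 3 to 5 mm along the mouth. I took the final figures from the top camera alone, and the depth agrees with where the fingers stopped at the wall. Pressing home also gave an upward force of up to about 7 N on the tool. I did not look into why, and the case showed no sign of tilting afterwards.

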